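# Gauge a drawer divider against the flip stop

## Robot

A 7-joint arm with a two-finger parallel gripper is mounted at the origin on the work surface; the furniture and walls round the work are solid. World frame = base frame: x ahead of the robot, y to its left, z up, the work surface at z = 0. Lengths are in m, angles in degrees, forces in N, time in s.
With the tool pointing down it reaches from about 0.425 to 0.875 m from the base axis. Payload 4.7 kg.
Tool frame: the origin (TCP) lies at the very end of the fingers, on their centre line; the grasp point (between the pads) lies 19 mm behind it (env.grip_point_offset is the distance from the TCP to the grasp point, in m); z points along the fingers, y is the line along which they close (so a half turn about z gives the same grasp; the last joint's range is limited). The gripper opens to 87 mm and grips with 3 to 60 N. Pads are 19 mm wide; open, the fingers measure 117 mm over their backs; the gripper's body (75 mm by 190 mm) begins 51 mm behind the grasp point.
Start: joints at [-63.192, 18.392, -4.016, 83.108, 1.295, 78.541, -3.26], TCP at [0.285, 0.584, 0.223] pointing down, gripper open.
Joint ranges: [-163.93, 163.93], [-17.29, 119.83], [-79.2, 71.16], [3.27, 140.29], [-89.18, 269.18], [5.43, 117.66], [-154.24, 154.24]. Speed limits (degrees/s): [147.25, 147.25, 180, 180, 180, 180, 180].

## Interface

Orientations are given as [roll, pitch, yaw] about the fixed x, y, z axes, in that order (R = Rz(yaw) Ry(pitch) Rx(roll)).
In Python, from cell import env gives the robot as it stands.
- The arm moves only by the tool jog_arm, never from a script. Its argument "motion" is a list of rows, each an object of numbers: "x", "y", "z": the shift along the tool's x, y, z in cm; "ax", "ay", "az": the turn, a rotation vector about the tool's x, y, z in degrees. In form: [{"x": .., "y": .., "z": .., "ax": .., "ay": .., "az": ..}, ...]. A call has exactly 5 rows; each row shifts and turns the commanded pose from where the row before left it, along the tool's axes as they then stand; what a row does not reach is not made up. A row lasts 1/10 s, in which the tool goes at most 50 mm and 8.59 degrees, less where a joint would pass 70% of its speed; a pose out of reach is approached as far as the arm can. A call is refused whole if a number of a shift passes 5 or a number of a turn 8.59, either way. A call with a gripper value outside its range is refused whole. "claw" is the gripper command: -1 is shut, 1 is fully open, values between are in proportion, set as the call begins (left out, the last holds). The fingers move at their own pace and stop on an object; "squeeze" is the grip in N (left out, the last holds). Time passes only in rows, so rows that do not move let the fingers close, or fill a call up. It gives the time, the measured TCP pose, the force, the opening and the grip force at its end, in the units of the state.
- env.get_obs(): the state, without advancing time (a new reading comes with each control period).
- env.read_camera(name): name is "scene" or "top"; returns the picture (420x560x3 uint8, red, green, blue); there is no depth.
- env.camera_params(name): a dict with "fx", "fy", "cx", "cy" (pixels), "k1" (the pictures are not rectified: a ray, as slopes to the right and down, at radius r is drawn at 1 + k1 r^2 times it, then the intrinsics apply), "extrinsics" (4x4, takes a point from world to camera coordinates). Camera axes: x right, y up, looking along -z (the intrinsics and any distortion apply to the point x, -y, -z); pixel columns grow to the right and rows downward; lengths in m; the calibration is good to about 2 mm. A picture is of the moment at which its call begins. camera_params takes no time and is no camera call.
- env.sign_off(): hands the job in; it is judged then, once.
The state is a dict: "time_s": time; "qpos": joint angles; "joint_velocities": joint speeds; "effort": joint torques, N m; "tool_pos": TCP position; "tool_rot": TCP orientation; "force": force on the tool from outside, world axes, zero at the start; "wrist_torque": the same for the moment, N m; "grip_width": finger opening in m; "grasp_force": force on a finger pad.
Only numpy, scipy, OpenCV 4.12 (cv2) and the standard library are available. Lean on these libraries where they do the work, as an engineer would, in place of code of your own. Each camera call takes 0.05 s, during which the arm holds its last target. There are 200 camera calls.

## Task

Flip the hinged stop leaf of the cutting jig fully down, slide the wooden drawer divider flat along the fence and hold it lightly against the leaf for about half a second so that it is set to length, then flip the leaf back upright, leaving the divider standing where it was gauged. Press the divider gently against the leaf and do not ram it, and leave the glass, the spice jar and the roll of tape alone.

Things in the scene. Friction and masses are not known exactly. Their poses are not given: they have to be found in the camera images.
- jig: White cutting jig, fixed to the worktop: base board 160 mm (x) by 420 mm (y), 10 mm thick, with a straight aluminium fence along y near its far (+x) edge. Origin on the worktop. In the jig's frame the board spans x = -105 to +55 mm, y = -210 to +210 mm, top at z = 10 mm; the fence's front face (facing -x) is at x = +20 mm, the fence is 18 mm thick and its top is at z = 32 mm.
- stop_block: Black stop block, rigidly clamped on the fence (its place along the fence differs from run to run), axes parallel to the jig's. Origin on the centre line of the fence's top (jig x = 29 mm, z = 32 mm), at the block's middle; 46 mm wide (y), 28 mm high, set back behind the fence's front face. It carries the leaf, 26 mm wide and centred on it: the gauge face is at y = -13 mm of this frame, looking to -y.
- leaf_hinge (a point): Centre of the leaf's hinge axis (at x = +1 mm, z = +21 mm in the stop block's frame); the axis runs along the jig's y.
- leaf_grip (a point): Centre of the red grip bar at the leaf's free end: a round bar 14 mm in diameter, 40 mm long along the jig's y, both ends free, can be pinched across its ends from above (it may turn between the fingers) or pushed. With the leaf down it is 62 mm in front (-x) of the hinge and 22 mm above it; it turns about the hinge with the leaf.
- leaf (a joint): Hinge angle of the aluminium leaf, rad: 0 = fully down against its end stop in front of the fence, growing as it flips up towards the fence; 1.75 = end stop, leaning slightly back past upright. About 0.08 N m of hinge friction holds it wherever it is left. Down, its gauge plate stands 2 to 52 mm in front of the fence and reaches to 2 mm above the board; its highest part there is the grip bar (top 82 mm above the worktop).
- divider_center (a point): Centre of the loose oak drawer divider, a plain bar 22 mm thick (x), 160 mm long (y) and 56 mm high (z), about 0.1 to 0.2 kg, standing on edge on the jig's board in front of the fence, on the -y side of the leaf; it stands up to 15 degrees askew at the start. Gauged, its back face lies on the fence's front face and its +y end face touches the leaf's gauge face. It can be gripped by its top across its 22 mm thickness; its top is 34 mm higher than the fence.
- glass: Clear drinking glass, 81 mm wide and 91 mm high, standing loose beside the -y end of the jig; origin at the centre of its underside. Leave alone.
- spice_jar: Spice jar with yellow lid, 45 mm wide and 100 mm high, standing loose behind the jig; origin at the centre of its underside. Leave alone.
- tape: Roll of beige tape, 104 mm wide and 25 mm high, lying loose beside the +y end of the jig; origin at the centre of its underside. Leave alone.

How it is judged (in metres and radians):
On the way, in this order (a step that is already met when the one before it is completed fails the run):
1. the leaf is flipped fully down (value of joint leaf below 0.05 rad), for 0.2 s.
2. with the leaf down, the divider lies flat along the fence and is pressed on the leaf with more than 1.5 N (value of joint leaf below 0.05 rad and contact force between divider and leaf above 1.5 N and x of divider_center in the frame of jig above 0.007 m and angle between the y axis of divider_center and the y axis of jig, either way round below 0.03 rad), for 0.2 s.
At the end, for the whole second after the job is handed in: The leaf is up (more than 1.25 rad) and still; the divider stands upright on the board at rest, flat along the fence (within about 2 mm and 2 degrees), its end within about 2 mm of the plane of the leaf's gauge face (value of joint leaf above 1.25 rad and y of divider_center in the frame of stop_block between -0.0952 and -0.091 m and x of divider_center in the frame of jig between 0.0068 and 0.011 m and angle between the y axis of divider_center and the y axis of jig, either way round below 0.035 rad and angle between divider_center's own z axis and vertical below 0.06 rad and z of divider_center in the frame of jig below 0.041 m and linear speed of divider below 0.01 m/s and velocity of joint leaf between -0.05 and 0.05 rad/s); the robot touches nothing.
It fails at once if the divider is rammed against the leaf (over 15 N) (contact force between divider and leaf above 15 N).
It fails at once if the glass is moved by more than 15 mm (distance of glass from where it was at the start of the episode above 0.015 m).
It fails at once if the spice jar is moved by more than 15 mm (distance of spice_jar from where it was at the start of the episode above 0.015 m).
It fails at once if the tape is moved by more than 15 mm (distance of tape from where it was at the start of the episode above 0.015 m).
It also fails if it takes over 72 s, if anything falls off the work surface, if the arm or the gripper's body presses on something with over 40 N, if the wrist force passes 120 N, or if a joint passes its speed limit or range.

## Working session

There is one attempt and no reset: what is moved stays moved. The work goes in short steps, Python scripts to look and compute and a tool call to move; the robot and the scene stay as the last step left them, time stands still between calls to the robot, and variables do not carry over. Pictures are saved under pics/ and viewed, at most 10 in all, crops included, and the job is handed in when it is done.

Besides the shell and the picture viewer there is one more tool, called after "Request:" as a command line: name --argument value ..., lists and objects as JSON in quotes. jog_arm: Moves the arm, as the interface text tells. Its arguments: {"type":"object","properties":{"motion":{"type":"array"},"claw":{"type":"number"},"squeeze":{"type":"number"}},"required":["motion"]}

```bash
ls; mkdir -p pics; python3 - <<'E'
from cell import env
import cv2
for n in("scene","top"):
    im=env.read_camera(n); cv2.imwrite(f"pics/{n}0.png",im[:,:,::-1])
    p=env.camera_params(n); print(n,{k:(v if k!='extrinsics' else [[round(float(a),4) for a in r] for r in v]) for k,v in p.items()})
print(env.get_obs())
E
```

```text
pics
scene {'fx': 544.0474786074775, 'fy': 544.0474786074775, 'cx': 276.3902781336391, 'cy': 214.9268608735691, 'k1': -0.17926445794435467, 'extrinsics': [[0.5687, -0.8225, 0.0086, -0.3351], [0.5369, 0.3791, 0.7537, -0.4063], [-0.6231, -0.424, 0.6572, -1.175], [0.0, 0.0, 0.0, 1.0]]}
top {'fx': 421.1096951014367, 'fy': 421.1096951014367, 'cx': 286.5001355413253, 'cy': 211.46637177675734, 'k1': 0.04252822706359423, 'extrinsics': [[0.0023, -0.9998, 0.018, -0.0162], [0.9981, 0.0034, 0.0613, -0.6254], [-0.0614, 0.0178, 0.998, -1.1214], [0.0, 0.0, 0.0, 1.0]]}
{'time_s': 0.1, 'qpos': array([-63.19309058,  18.43653919,  -4.01554215,  83.16766322,
         1.2945164 ,  78.5426606 ,  -3.25777653]), 'joint_velocities': array([ 0.10319313, -0.02308038,  0.02717359, -0.20485021, -0.06821796,
        0.11213452,  0.02662282]), 'effort': array([-3.92668971e-04, -4.92568231e+01, -4.05879216e-01, -3.13404679e+01,
       -6.41278666e-02,  3.94790818e-02,  5.83521114e-05]), 'tool_pos': array([0.28475185, 0.5837455 , 0.22155351]), 'tool_rot': array([-1.79898345e+02,  5.04630500e-03,  1.54004821e+02]), 'force': array([ 0.57132374, -0.71691255,  0.98291054]), 'wrist_torque': array([-0.01052063,  0.05215623, -0.02151978]), 'grasp_force': 0.0, 'grip_width': 0.08709332058806742}
```

View pics/scene0.png

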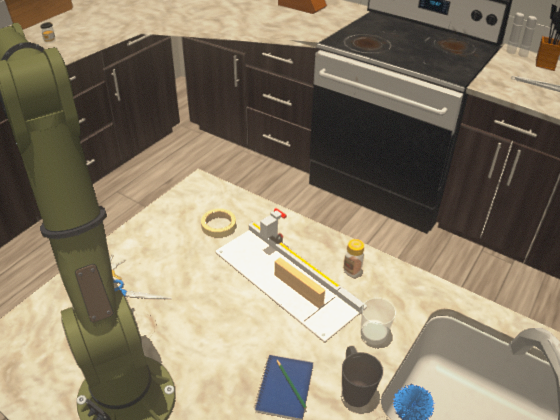

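View pics/top0.png

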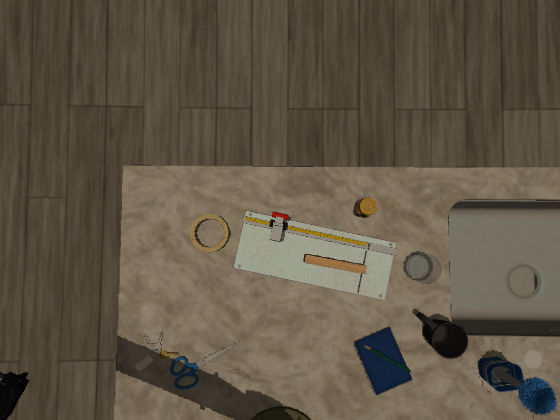

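The top view shows the board with corners near (246,211), (396,241), (386,299) and (234,268). The red grip is at (280,216), so the leaf is up, and the divider runs from (304,258) to (366,270). The glass is at (420,266), the jar at (366,206) and the tape at (210,233).

```bash
cat > h.py <<'E'
import numpy as np, cv2
from cell import env
def ray(cam,px):
    p=env.camera_params(cam);E=np.array(p['extrinsics'])
    K=np.array([[p['fx'],0,p['cx']],[0,p['fy'],p['cy']],[0,0,1]])
    u=cv2.undistortPoints(np.array([[px]],float),K,np.array([p['k1'],0,0,0,0]))[0,0]
    d=E[:3,:3].T@np.array([u[0],-u[1],-1]); return -E[:3,:3].T@E[:3,3],d
def onz(cam,px,z):
    o,d=ray(cam,px); return o+d*(z-o[2])/d[2]
def two(a,b):
    (o1,d1),(o2,d2)=ray("top",a),ray("scene",b)
    A=np.stack([d1,-d2],1); s=np.linalg.lstsq(A,o2-o1,rcond=None)[0]
    P,Q=o1+s[0]*d1,o2+s[1]*d2; return (P+Q)/2,np.linalg.norm(P-Q)
def big(m,n=1):
    c,_=cv2.findContours(m.astype(np.uint8),cv2.RETR_EXTERNAL,cv2.CHAIN_APPROX_NONE)
    return sorted(c,key=cv2.contourArea)[-n:][::-1]
def red(im):
    h=cv2.cvtColor(im,cv2.COLOR_RGB2HSV); return ((h[...,0]<6)|(h[...,0]>174))&(h[...,1]>170)&(h[...,2]>90)
def cen(c):
    (x,y),_,_=cv2.minAreaRect(c); return x,y
def wood(im):
    h=cv2.cvtColor(im,cv2.COLOR_RGB2HSV); return (h[...,0]>7)&(h[...,0]<19)&(h[...,1]>95)&(h[...,2]>100)
E
python3 - <<'E'
from h import *
np.set_printoptions(precision=4,suppress=True)
t=env.read_camera("top");s=env.read_camera("scene")
for c in [(246,211),(396,241),(386,299),(234,268)]: print("corner",onz("top",c,.01))
for nm,f in(("red",red),("wood",wood)):
  for n,im in(("top",t),("scene",s)):
    m=f(im); m[:150]=0 
    if n=="top": m[:, :200]=0;m[:,400:]=0
    else: m[330:]=0;m[:,:200]=0;m[:,350:]=0
    for c in big(m,2): print(nm,n,cv2.contourArea(c),cv2.minAreaRect(c),cv2.boundingRect(c))
a=cv2.resize(t[195:310,225:405],None,fx=4.4,fy=4.4,interpolation=cv2.INTER_CUBIC)
b=cv2.resize(s[195:345,205:405],None,fx=4,fy=4,interpolation=cv2.INTER_CUBIC)
cv2.imwrite("pics/tc.png",a[:,:,::-1]);cv2.imwrite("pics/sc.png",b[:,:,::-1])
E
```

```text
corner [0.6269 0.0958 0.01  ]
corner [ 0.5464 -0.3131  0.01  ]
corner [ 0.3904 -0.2835  0.01  ]
corner [0.4726 0.1268 0.01  ]
red top 52.0 ((279.5674133300781, 215.20785522460938), (15.740165710449219, 4.946908950805664), 12.994616508483887) (272, 212, 16, 8)
red scene 8.5 ((279.6076965332031, 212.36155700683594), (11.75257682800293, 3.1574089527130127), 37.87498474121094) (274, 209, 12, 9)
wood top 435.5 ((334.94354248046875, 263.8034362792969), (61.365604400634766, 8.276582717895508), 10.5391845703125) (305, 255, 61, 19)
wood top 73.5 ((368.0, 205.5), (9.0, 10.0), 90.0) (363, 201, 11, 10)
wood scene 637.5 ((297.5225830078125, 284.6178283691406), (61.9468879699707, 16.45854377746582), 31.13897132873535) (275, 262, 50, 45)
wood scene 103.0 ((217.8098907470703, 215.74758911132812), (9.552361488342285, 26.019193649291992), 87.70938873291016) (205, 211, 27, 11)
```

View pics/tc.png

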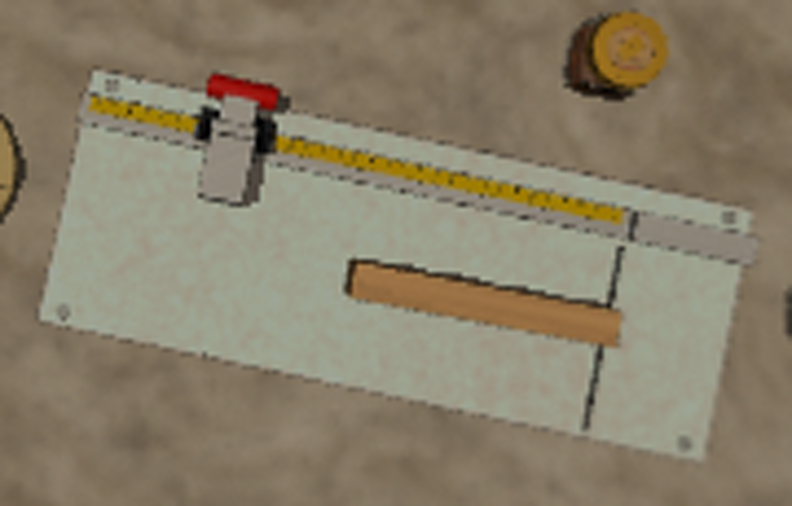

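View pics/sc.png

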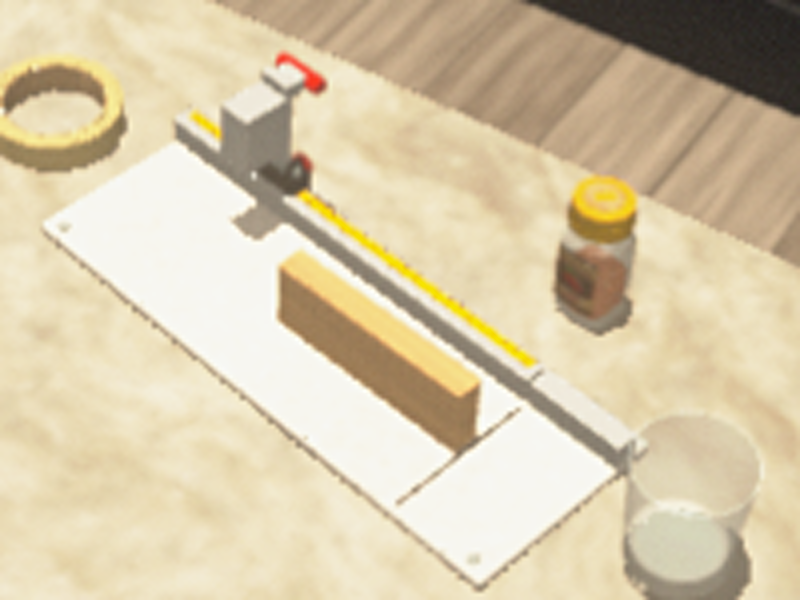

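The crops confirm the leaf is upright with its plate in front, at top crop (205–265, 75–205). The divider is at top crop (350–620, 262–346), and the fence runs diagonally above it.

```bash
cat >> h.py <<'E'
YAW=np.radians(-11.3); O=np.array([.5336,-.0984,0]); 
RJ=np.array([[np.cos(YAW),-np.sin(YAW),0],[np.sin(YAW),np.cos(YAW),0],[0,0,1]])
toj=lambda p:(RJ.T@(np.array(p)-O))*1000
tow=lambda j:O+RJ@(np.array(j)/1000.)
E
python3 - <<'E'
from h import *
np.set_printoptions(precision=4,suppress=True)
tc=lambda x,y:(x/4.4+225-.4,y/4.4+195-.4); sc=lambda x,y:(x/4+205-.4,y/4+195-.4)
for nm,a,b in(("red",(243,92),(300,72)),("div+y front top",(350,295),(279,277)),("div -y end front",(620,346),(462,397)),("lid",(630,49),(605,195)),("board+y near",(40,320),(44,227)),("board-y near",(703,459),(480,588))):
    p,e=two(tc(*a),sc(*b)); print(nm,p,"jig",toj(p),"err",e)
t=env.read_camera("top")
m=wood(t);m[:240]=0;m[:,:290]=0;m[:,380:]=0
bx=cv2.boxPoints(cv2.minAreaRect(big(m)[0]))
P=[toj(onz("top",q,.066)) for q in bx];print("div top box",np.array(P),np.mean(P,0))
m=red(t);m[:,:200]=0;m[:,400:]=0;m[:150]=0
bx=cv2.boxPoints(cv2.minAreaRect(big(m)[0]));print("red",np.array([toj(onz("top",q,.113)) for q in bx]))
for q in((205,150),(273,150),(200,112),(275,118)): print("blk",q,toj(onz("top",tc(*q),.055)))
for q in ((80,125),(755,262),(620,240)): print("fence front top",toj(onz("top",tc(*q),.032)))
E
```

```text
red [0.6094 0.004  0.1113] jig [ 54.2843 115.3207 111.3368] err 0.0006041758621491669
div+y front top [ 0.492  -0.0604  0.0488] jig [-48.2544  29.1341  48.8369] err 0.00013861190688468198
div -y end front [ 0.463  -0.218   0.0616] jig [ -45.7713 -131.1397   61.5706] err 0.0011732884300850912
lid [ 0.6359 -0.2188  0.0976] jig [123.9171 -98.0137  97.6239] err 0.00037898195166234666
board+y near [0.474  0.1283 0.0011] jig [-102.8913  210.6379    1.1365] err 0.0006334673585558878
board-y near [ 0.3884 -0.2814 -0.0019] jig [-106.5002 -207.9353   -1.8955] err 0.001561434484186788
div top box [[ -49.0506   30.292    66.    ]
 [ -27.8035   30.5337   66.    ]
 [ -25.1459 -127.7685   66.    ]
 [ -46.3815 -127.7871   66.    ]] [-37.0954 -48.6825  66.    ]
red [[ 49.3996 135.5723 113.    ]
 [ 61.5113 135.2727 113.    ]
 [ 60.4694  96.1768 113.    ]
 [ 48.3563  96.5058 113.    ]]
blk (205, 150) [ 19.0631 130.8308  55.    ]
blk (273, 150) [27.088  91.2069 55.    ]
blk (200, 112) [ 40.6145 138.2765  55.    ]
blk (275, 118) [45.9897 93.8132 55.    ]
fence front top [ 19.2607 208.6131  32.    ]
fence front top [  19.3024 -208.8027   32.    ]
fence front top [  16.0394 -126.1857   32.    ]
```

Request:
jog_arm --motion '[{"az": -7.35},{"az": -7.35},{"x": -2.7,"y": -3.15},{"x": -2.7,"y": -3.15},{"x": -2.7,"y": -3.15}]' --claw 0.5 --squeeze 8

```text
$.motion[0]: bad value
```

Request:
jog_arm --motion '[{"x": -2.7,"y": -3.15},{"x": -2.7,"y": -3.15},{"x": -2.7,"y": -3.15},{"x": -2.7,"y": -3.15},{"x": -2.7,"y": -3.15}]'

```text
$.motion[0]: bad value
```

Request:
jog_arm --motion '[{"x": -2.7,"y": -3.15},{"x": -2.7,"y": -3.15},{"x": -2.7,"y": -3.15},{"x": -2.7,"y": -3.15},{"x": -2.7,"y": -3.15}]'

```text
$.motion[0]: bad value
```

Request:
jog_arm --motion '[{"x": 0,"y": 0,"z": 0,"ax": 0,"ay": 0,"az": -7.35},{"x": 0,"y": 0,"z": 0,"ax": 0,"ay": 0,"az": -7.35},{"x": -2.7,"y": -3.15,"z": 0,"ax": 0,"ay": 0,"az": 0},{"x": -2.7,"y": -3.15,"z": 0,"ax": 0,"ay": 0,"az": 0},{"x": -2.7,"y": -3.15,"z": 0,"ax": 0,"ay": 0,"az": 0}]' --claw 0.5 --squeeze 8

```text
time_s: 0.75
tool_pos: [0.3463, 0.4744, 0.2223]
tool_rot: [-180.0, 0.0, 168.7]
force: [1.0, 0.6, -0.6]
grip_width: 0.066
grasp_force: 0.0
```

Request:
jog_arm --motion '[{"x": -2.7,"y": -3.15,"z": 0,"ax": 0,"ay": 0,"az": 0},{"x": -2.7,"y": -3.15,"z": 0,"ax": 0,"ay": 0,"az": 0},{"x": -2.7,"y": -3.15,"z": 0,"ax": 0,"ay": 0,"az": 0},{"x": -2.7,"y": -3.15,"z": 0,"ax": 0,"ay": 0,"az": 0},{"x": -2.7,"y": -3.15,"z": 0,"ax": 0,"ay": 0,"az": 0}]'

```text
time_s: 1.25
tool_pos: [0.448, 0.2931, 0.2227]
tool_rot: [180.0, 0.0, 168.7]
force: [0.4, -0.3, 0.1]
grip_width: 0.0653
grasp_force: 0.0
```

Request:
jog_arm --motion '[{"x": -2.7,"y": -3.15,"z": 0,"ax": 0,"ay": 0,"az": 0},{"x": -2.7,"y": -3.15,"z": 0,"ax": 0,"ay": 0,"az": 0},{"x": -2.7,"y": -3.15,"z": 0,"ax": 0,"ay": 0,"az": 0},{"x": -2.7,"y": -3.15,"z": 0,"ax": 0,"ay": 0,"az": 0},{"x": -2.7,"y": -3.15,"z": 0,"ax": 0,"ay": 0,"az": 0}]'

```text
time_s: 1.75
tool_pos: [0.5495, 0.1124, 0.2228]
tool_rot: [180.0, 0.0, 168.7]
force: [-0.1, 0.3, 0.1]
grip_width: 0.0655
grasp_force: 0.0
```

Request:
jog_arm --motion '[{"x": -2.7,"y": -3.15,"z": 0,"ax": 0,"ay": 0,"az": 0},{"x": -2.7,"y": -3.15,"z": 0,"ax": 0,"ay": 0,"az": 0},{"x": 0,"y": 0,"z": 3,"ax": 0,"ay": 0,"az": 0},{"x": 0,"y": 0,"z": 3,"ax": 0,"ay": 0,"az": 0},{"x": 0,"y": 0,"z": 0,"ax": 0,"ay": 0,"az": 0}]'

```text
time_s: 2.25
tool_pos: [0.5865, 0.041, 0.1582]
tool_rot: [-179.8, -0.4, 168.7]
force: [-0.1, 0.7, -0.8]
grip_width: 0.0654
grasp_force: 0.0
```

```bash
python3 - <<'E'
from h import *
o=env.get_obs(); print(toj(o['tool_pos']),o['tool_rot'])
t=env.read_camera("top");s=env.read_camera("scene")
a=cv2.resize(s[130:280,205:405],None,fx=4,fy=4,interpolation=cv2.INTER_CUBIC)
cv2.imwrite("pics/s2.png",a[:,:,::-1])
E
```

```text
[ 24.5399878  147.05722693 158.20963757] [-179.83423406   -0.4470984   168.66160349]
```

View pics/s2.png

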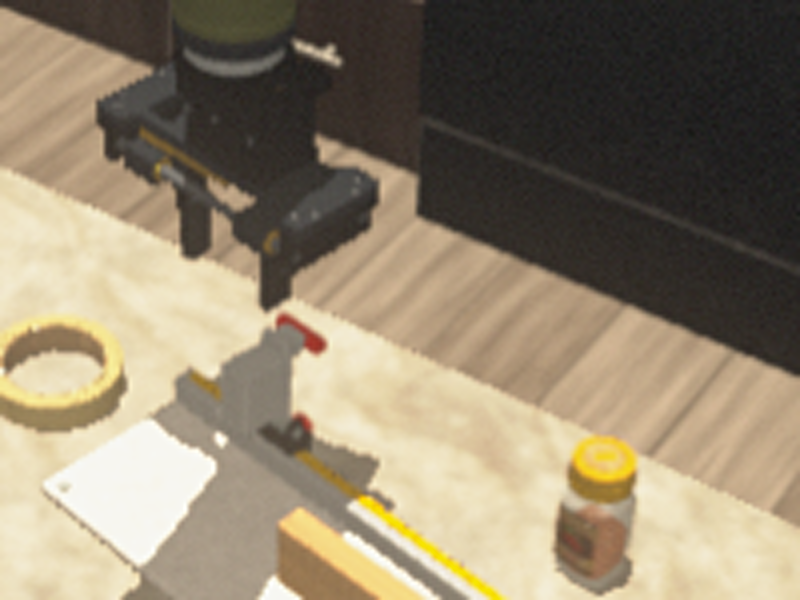

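The gripper is about 31 mm short in +y and 30 mm short in x. The red bar is at crop (300,332), beyond the near finger.

Request:
jog_arm --motion '[{"x": -3.0,"y": -3.15,"z": 0,"ax": 0,"ay": 0,"az": 0},{"x": 0,"y": 0,"z": 0,"ax": 0,"ay": 0,"az": 0},{"x": 0,"y": 0,"z": 2.5,"ax": 0,"ay": 0,"az": 0},{"x": 0,"y": 0,"z": 0,"ax": 0,"ay": 0,"az": 0},{"x": 0,"y": 0,"z": 0,"ax": 0,"ay": 0,"az": 0}]'

```text
time_s: 2.85
tool_pos: [0.6131, 0.0053, 0.1388]
tool_rot: [180.0, 0.0, 168.7]
force: [0.1, 0.0, 0.2]
grip_width: 0.065
grasp_force: 0.0
```

```bash
python3 - <<'E'
from h import *
o=env.get_obs(); print(toj(o['tool_pos']),o['tool_rot'])
s=env.read_camera("scene")
a=cv2.resize(s[130:280,205:405],None,fx=4,fy=4,interpolation=cv2.INTER_CUBIC)
cv2.imwrite("pics/s3.png",a[:,:,::-1])
E
```

```text
[ 57.66841663 117.24113042 138.80704156] [1.79978255e+02 4.77112159e-02 1.68740822e+02]
```

View pics/s3.png

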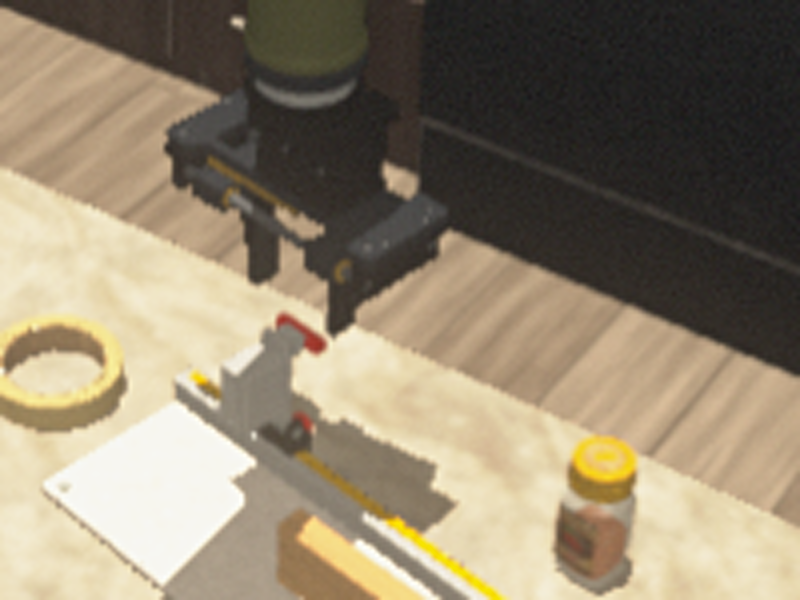

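The fingers straddle the red bar, with their tips at about (262,278) and (340,328). Next I lower and pinch it.

Request:
jog_arm --motion '[{"x": 0.3,"y": -0.15,"z": 1.0,"ax": 0,"ay": 0,"az": 0},{"x": 0,"y": 0,"z": 1.4,"ax": 0,"ay": 0,"az": 0},{"x": 0,"y": 0,"z": 1.4,"ax": 0,"ay": 0,"az": 0},{"x": 0,"y": 0,"z": 0,"ax": 0,"ay": 0,"az": 0},{"x": 0,"y": 0,"z": 0,"ax": 0,"ay": 0,"az": 0}]'

```text
time_s: 3.4
tool_pos: [0.609, 0.0039, 0.0987]
tool_rot: [-180.0, -0.1, 168.7]
force: [-0.1, 0.1, -0.1]
grip_width: 0.0653
grasp_force: 0.0
```

Request:
jog_arm --motion '[{"x": 0,"y": 0,"z": 0,"ax": 0,"ay": 0,"az": 0},{"x": 0,"y": 0,"z": 0,"ax": 0,"ay": 0,"az": 0},{"x": 0,"y": 0,"z": 0,"ax": 0,"ay": 0,"az": 0},{"x": 0,"y": 0,"z": 0,"ax": 0,"ay": 0,"az": 0},{"x": 0,"y": 0,"z": 0,"ax": 0,"ay": 0,"az": 0}]' --claw -1 --squeeze 8

```text
time_s: 3.9
tool_pos: [0.6098, 0.0039, 0.0999]
tool_rot: [180.0, 0.0, 168.7]
force: [0.5, -0.5, 1.8]
grip_width: 0.0398
grasp_force: 8.0
```

Request:
jog_arm --motion '[{"x": 1.02,"y": 0,"z": -0.34,"ax": 0,"ay": 0,"az": 0},{"x": 1.07,"y": 0,"z": -0.16,"ax": 0,"ay": 0,"az": 0},{"x": 1.08,"y": 0,"z": 0,"ax": 0,"ay": 0,"az": 0},{"x": 1.06,"y": 0,"z": 0.18,"ax": 0,"ay": 0,"az": 0},{"x": 1.02,"y": 0,"z": 0.36,"ax": 0,"ay": 0,"az": 0}]'

```text
time_s: 4.4
tool_pos: [0.5575, 0.0149, 0.0995]
tool_rot: [179.9, 0.1, 168.7]
force: [2.7, 1.9, -1.6]
grip_width: 0.0399
grasp_force: 8.0
```

Request:
jog_arm --motion '[{"x": 0.94,"y": 0,"z": 0.52,"ax": 0,"ay": 0,"az": 0},{"x": 0.85,"y": 0,"z": 0.66,"ax": 0,"ay": 0,"az": 0},{"x": 0.73,"y": 0,"z": 0.8,"ax": 0,"ay": 0,"az": 0},{"x": 0.59,"y": 0,"z": 0.9,"ax": 0,"ay": 0,"az": 0},{"x": 0,"y": 0,"z": 0,"ax": 0,"ay": 0,"az": 0}]'

```text
time_s: 4.9
tool_pos: [0.5259, 0.0214, 0.0685]
tool_rot: [180.0, -0.1, 168.7]
force: [0.0, 5.5, -0.9]
grip_width: 0.0399
grasp_force: 8.0
```

Request:
jog_arm --motion '[{"x": 0.4,"y": 0,"z": 0.9,"ax": 0,"ay": 0,"az": 0},{"x": 0.1,"y": 0,"z": 0.2,"ax": 0,"ay": 0,"az": 0},{"x": 0,"y": 0,"z": 0.2,"ax": 0,"ay": 0,"az": 0},{"x": 0,"y": 0,"z": 0,"ax": 0,"ay": 0,"az": 0},{"x": 0,"y": 0,"z": 0,"ax": 0,"ay": 0,"az": 0}]'

```text
time_s: 5.4
tool_pos: [0.523, 0.0221, 0.0576]
tool_rot: [179.9, 0.0, 168.7]
force: [-1.2, 4.4, 7.0]
grip_width: 0.0398
grasp_force: 8.0
```

```bash
python3 - <<'E'
from h import *
o=env.get_obs(); print(toj(o['tool_pos']),o['force'],o['grip_width'])
E
```

```text
[-34.01382493 116.04268573  57.62743285] [-1.24962954  4.42170279  7.02246681] 0.03977857184844087
```

Request:
jog_arm --motion '[{"x": 0,"y": 0,"z": 0,"ax": 0,"ay": 0,"az": 0},{"x": 0,"y": 0,"z": 0,"ax": 0,"ay": 0,"az": 0},{"x": 0,"y": 0,"z": -3,"ax": 0,"ay": 0,"az": 0},{"x": 0,"y": 0,"z": -4,"ax": 0,"ay": 0,"az": 0},{"x": 0,"y": 0,"z": -3,"ax": 0,"ay": 0,"az": 0}]' --claw 0.5

```text
time_s: 5.9
tool_pos: [0.5223, 0.0195, 0.1581]
tool_rot: [-179.9, -0.0, 168.6]
force: [0.7, 0.2, 0.1]
grip_width: 0.0645
grasp_force: 0.0
```

Request:
jog_arm --motion '[{"x": 0,"y": -4,"z": 0,"ax": 0,"ay": 0,"az": 0},{"x": 0.3,"y": -4.1,"z": 0,"ax": 0,"ay": 0,"az": 0},{"x": 0,"y": -4.2,"z": 0,"ax": 0,"ay": 0,"az": 0},{"x": 0,"y": -4.2,"z": 0,"ax": 0,"ay": 0,"az": 0},{"x": 0,"y": 0,"z": 0,"ax": 0,"ay": 0,"az": 7.5}]'

```text
time_s: 6.4
tool_pos: [0.4842, -0.1484, 0.1567]
tool_rot: [-179.7, -0.0, 160.5]
force: [0.1, 0.4, -0.1]
grip_width: 0.0652
grasp_force: 0.0
```

Request:
jog_arm --motion '[{"x": 0,"y": 0,"z": 0,"ax": 0,"ay": 0,"az": 7.5},{"x": 0,"y": 0,"z": 0,"ax": 0,"ay": 0,"az": 7.5},{"x": 0,"y": 0,"z": 0,"ax": 0,"ay": 0,"az": 7.5},{"x": 0,"y": 0,"z": 0,"ax": 0,"ay": 0,"az": 7.5},{"x": 0,"y": 0,"z": 0,"ax": 0,"ay": 0,"az": 7.5}]'

```text
time_s: 6.9
tool_pos: [0.4861, -0.1413, 0.1562]
tool_rot: [-179.8, -0.0, 123.3]
force: [-0.9, -0.3, 0.9]
grip_width: 0.0652
grasp_force: 0.0
```

Request:
jog_arm --motion '[{"x": 0,"y": 0,"z": 0,"ax": 0,"ay": 0,"az": 7.5},{"x": 0,"y": 0,"z": 0,"ax": 0,"ay": 0,"az": 7.5},{"x": 0,"y": 0,"z": 0,"ax": 0,"ay": 0,"az": 7.5},{"x": 0,"y": 0,"z": 0,"ax": 0,"ay": 0,"az": 7.5},{"x": 0,"y": 0,"z": 0,"ax": 0,"ay": 0,"az": 7.5}]'

```text
time_s: 7.4
tool_pos: [0.4861, -0.1413, 0.1562]
tool_rot: [-179.9, 0.1, 85.8]
force: [0.3, 0.0, -0.1]
grip_width: 0.065
grasp_force: 0.0
```

Request:
jog_arm --motion '[{"x": 0,"y": 0,"z": 0,"ax": 0,"ay": 0,"az": 7.5},{"x": 0,"y": 0,"z": 0,"ax": 0,"ay": 0,"az": 0},{"x": 0,"y": 0,"z": 0,"ax": 0,"ay": 0,"az": 0},{"x": 0,"y": 0,"z": 0,"ax": 0,"ay": 0,"az": 0},{"x": 0,"y": 0,"z": 0,"ax": 0,"ay": 0,"az": 0}]'

```text
time_s: 7.9
tool_pos: [0.4872, -0.1402, 0.1572]
tool_rot: [-180.0, 0.0, 78.8]
force: [-0.6, 0.0, -0.3]
grip_width: 0.0654
grasp_force: 0.0
```

```bash
python3 - <<'E'
from h import *
o=env.get_obs(); print(toj(o['tool_pos']),o['tool_rot'],o['qpos'],o['force'])
s=env.read_camera("scene")
a=cv2.resize(s[150:345,205:405],None,fx=3.5,fy=3.0,interpolation=cv2.INTER_CUBIC)
cv2.imwrite("pics/s4.png",a[:,:,::-1])
E
```

```text
[-37.31487134 -50.06284279 157.16050205] [-1.79980530e+02  1.31392305e-02  7.87609006e+01] [-16.32563978   3.23078842  30.54462484 109.081743    -1.75296761
  68.16307181   3.59276481] [-0.58418621  0.03955965 -0.26305204]
```

View pics/s4.png

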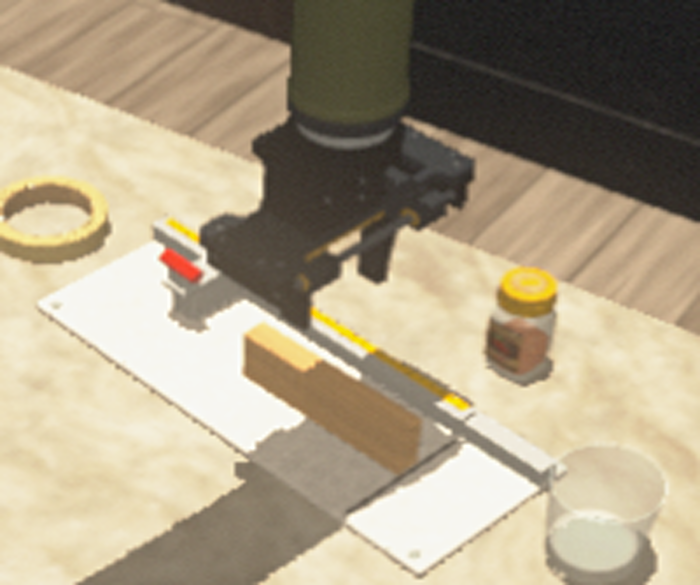

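The leaf looks down, with the red bar at crop (182,265) in front of the fence. The gripper is above the divider.

Request:
jog_arm --motion '[{"x": 0,"y": 0,"z": 4,"ax": 0,"ay": 0,"az": 0},{"x": 0,"y": 0,"z": 4,"ax": 0,"ay": 0,"az": 0},{"x": 0,"y": 0,"z": 2,"ax": 0,"ay": 0,"az": 0},{"x": 0,"y": 0,"z": 1.5,"ax": 0,"ay": 0,"az": 0},{"x": 0,"y": 0,"z": 0,"ax": 0,"ay": 0,"az": 0}]'

```text
time_s: 8.45
tool_pos: [0.4854, -0.1397, 0.0403]
tool_rot: [-179.7, 0.0, 78.7]
force: [-0.4, 0.8, 0.5]
grip_width: 0.0652
grasp_force: 0.0
```

Request:
jog_arm --motion '[{"x": 0,"y": 0,"z": 0,"ax": 0,"ay": 0,"az": 0},{"x": 0,"y": 0,"z": 0,"ax": 0,"ay": 0,"az": 0},{"x": 0,"y": 0,"z": 0,"ax": 0,"ay": 0,"az": 0},{"x": 0,"y": 0,"z": 0,"ax": 0,"ay": 0,"az": 0},{"x": 0,"y": 0,"z": 0,"ax": 0,"ay": 0,"az": 0}]' --claw -1 --squeeze 8

```text
time_s: 8.95
tool_pos: [0.4877, -0.14, 0.0428]
tool_rot: [179.9, -0.0, 78.7]
force: [0.6, 0.4, 0.3]
grip_width: 0.0332
grasp_force: 0.0
```

```bash
python3 - <<'E'
from h import *
o=env.get_obs(); print(toj(o['tool_pos']),o['tool_rot'],o['force'],o['grip_width'])
s=env.read_camera("scene");m=red(s);m[:180]=0;m[:,:230]=0;m[:,330:]=0;m[290:]=0
c=big(m)[0];print(cen(c),cv2.contourArea(c),toj(onz("scene",cen(c),.077)))
E
```

```text
[-36.82336635 -49.76975468  42.83923905] [ 1.79947325e+02 -1.81042460e-02  7.87036525e+01] [0.57548376 0.40015264 0.31677649] 0.03322144227093581
(256.19512939453125, 237.75613403320312) 37.0 [-35.41604326 113.02786573  77.        ]
```

Request:
jog_arm --motion '[{"x": 0,"y": 0,"z": 0,"ax": 0,"ay": 0,"az": 0},{"x": 0,"y": 0,"z": 0,"ax": 0,"ay": 0,"az": 0},{"x": 0,"y": 0,"z": 0,"ax": 0,"ay": 0,"az": 0},{"x": 0,"y": 0,"z": 0,"ax": 0,"ay": 0,"az": 0},{"x": 0,"y": 0,"z": 0,"ax": 0,"ay": 0,"az": 0}]'

```text
time_s: 9.5
tool_pos: [0.4876, -0.14, 0.0426]
tool_rot: [180.0, -0.0, 78.7]
force: [-0.1, 0.7, 1.4]
grip_width: 0.0216
grasp_force: 8.0
```

Request:
jog_arm --motion '[{"x": 0.5,"y": 1,"z": 0,"ax": 0,"ay": 0,"az": 0},{"x": 1.2,"y": 1,"z": 0,"ax": 0,"ay": 0,"az": 0},{"x": 1.2,"y": 1,"z": 0,"ax": 0,"ay": 0,"az": 0},{"x": 1.2,"y": 1,"z": 0,"ax": 0,"ay": 0,"az": 0},{"x": 1.2,"y": 0,"z": 0,"ax": 0,"ay": 0,"az": 0}]'

```text
time_s: 10.0
tool_pos: [0.5391, -0.0945, 0.0423]
tool_rot: [179.9, 0.0, 78.8]
force: [1.3, -1.3, 2.5]
grip_width: 0.0219
grasp_force: 8.0
```

```bash
python3 - <<'E'
from h import *
o=env.get_obs(); print(toj(o['tool_pos']),o['tool_rot'],o['force'],RJ.T@o['force'],o['grip_width'])
t=env.read_camera("top");s=env.read_camera("scene")
a=cv2.resize(s[150:345,205:405],None,fx=3.5,fy=3.0,interpolation=cv2.INTER_CUBIC)
cv2.imwrite("pics/s5.png",a[:,:,::-1])
E
```

```text
[ 4.64745213  4.92211958 42.30858796] [1.79910547e+02 1.22293523e-02 7.87602691e+01] [ 1.27642749 -1.32336163  2.49114262] [ 1.51099111 -1.04759677  2.49114262] 0.021852912754193737
```

View pics/s5.png

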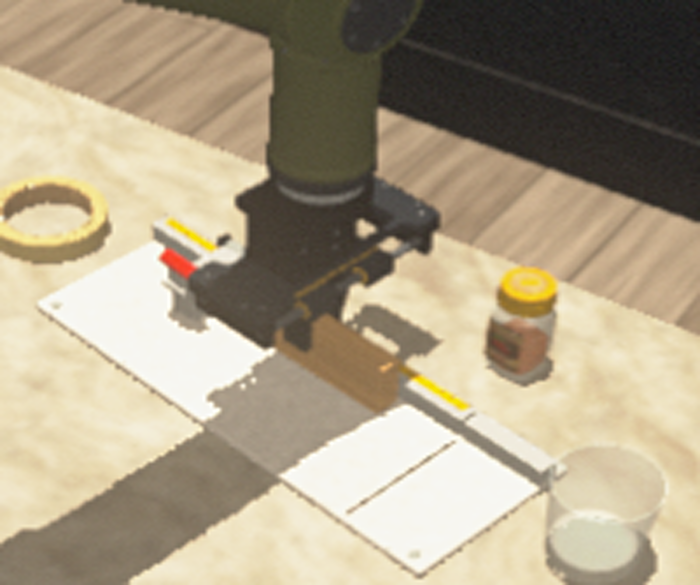

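The divider is held and parallel to the fence, close to it. Next I press it gently onto the fence.

Request:
jog_arm --motion '[{"x": 0,"y": 0.15,"z": 0,"ax": 0,"ay": 0,"az": 0},{"x": 0,"y": 0.1,"z": 0,"ax": 0,"ay": 0,"az": 0},{"x": 0,"y": 0.1,"z": 0,"ax": 0,"ay": 0,"az": 0},{"x": 0,"y": 0,"z": 0,"ax": 0,"ay": 0,"az": 0},{"x": 0,"y": 0,"z": 0,"ax": 0,"ay": 0,"az": 0}]'

```text
time_s: 10.6
tool_pos: [0.54, -0.0967, 0.0423]
tool_rot: [-180.0, -0.0, 78.7]
force: [-1.5, 2.4, 3.2]
grip_width: 0.0217
grasp_force: 8.0
```

Request:
jog_arm --motion '[{"x": 0,"y": 0.1,"z": 0,"ax": 0,"ay": 0,"az": 0},{"x": 0,"y": 0,"z": 0,"ax": 0,"ay": 0,"az": 0},{"x": 0,"y": 0,"z": 0,"ax": 0,"ay": 0,"az": 0},{"x": 0,"y": 0,"z": 0,"ax": 0,"ay": 0,"az": 0},{"x": 0,"y": 0,"z": 0,"ax": 0,"ay": 0,"az": 0}]'

```text
time_s: 11.1
tool_pos: [0.541, -0.0971, 0.0423]
tool_rot: [-180.0, 0.0, 78.7]
force: [-3.2, 1.1, 4.8]
grip_width: 0.0217
grasp_force: 8.0
```

```bash
python3 - <<'E'
from h import *
o=env.get_obs(); print(toj(o['tool_pos']),RJ.T@o['force'],o['wrist_torque'],o['grip_width'])
E
```

```text
[ 7.01351297  2.76226721 42.32532647] [-3.3265595   0.44172453  4.77839641] [ 0.11250327  1.06383909 -0.03606588] 0.021749918519517353
```

Request:
jog_arm --motion '[{"x": 0.3,"y": 0.1,"z": 0,"ax": 0,"ay": 0,"az": 0},{"x": 0.4,"y": 0,"z": 0,"ax": 0,"ay": 0,"az": 0},{"x": 0.4,"y": 0,"z": 0,"ax": 0,"ay": 0,"az": 0},{"x": 0.2,"y": 0,"z": 0,"ax": 0,"ay": 0,"az": 0},{"x": 0,"y": 0,"z": 0,"ax": 0,"ay": 0,"az": 0}]'

```text
time_s: 11.6
tool_pos: [0.5454, -0.0836, 0.0423]
tool_rot: [180.0, -0.0, 78.7]
force: [-0.2, -0.7, 1.1]
grip_width: 0.0219
grasp_force: 8.0
```

```bash
cat > st.py <<'E'
from h import *
o=env.get_obs(); print(toj(o['tool_pos']),RJ.T@o['force'],o['wrist_torque'],o['grip_width'],o['tool_rot'])
E
python3 st.py
```

```text
[ 8.62370557 16.82427244 42.32093862] [-0.06006819 -0.73208965  1.12767046] [-0.27884354  0.23987017 -0.07353033] 0.021851383935215896 [ 1.79963246e+02 -1.86119967e-02  7.87396187e+01]
```

Request:
jog_arm --motion '[{"x": 0,"y": 0.1,"z": 0,"ax": 0,"ay": 0,"az": 0},{"x": 0,"y": 0.05,"z": 0,"ax": 0,"ay": 0,"az": 0},{"x": 0,"y": 0,"z": 0,"ax": 0,"ay": 0,"az": 0},{"x": 0,"y": 0,"z": 0,"ax": 0,"ay": 0,"az": 0},{"x": 0,"y": 0,"z": 0,"ax": 0,"ay": 0,"az": 0}]'

```text
time_s: 12.1
tool_pos: [0.5456, -0.0836, 0.0423]
tool_rot: [-179.9, -0.1, 78.7]
force: [-3.8, 0.9, 4.6]
grip_width: 0.0218
grasp_force: 8.0
```

```bash
python3 st.py
```

```text
[ 8.85367579 16.88805323 42.34410419] [-3.94379702  0.16886379  4.6348266 ] [ 0.1368325   1.16116656 -0.08836698] 0.021842729736846395 [-1.79872437e+02 -6.27019489e-02  7.87147504e+01]
```

Request:
jog_arm --motion '[{"x": 0.1,"y": 0,"z": 0,"ax": 0,"ay": 0,"az": 0},{"x": 0.1,"y": 0,"z": 0,"ax": 0,"ay": 0,"az": 0},{"x": 0.1,"y": 0,"z": 0,"ax": 0,"ay": 0,"az": 0},{"x": 0,"y": 0,"z": 0,"ax": 0,"ay": 0,"az": 0},{"x": 0,"y": 0,"z": 0,"ax": 0,"ay": 0,"az": 0}]'

```text
time_s: 12.6
tool_pos: [0.5462, -0.0827, 0.0423]
tool_rot: [-179.9, 0.1, 78.6]
force: [-4.2, -2.8, 4.6]
grip_width: 0.022
grasp_force: 8.0
```

```bash
python3 st.py
```

```text
[ 9.22873766 17.87444374 42.28279891] [-3.56721372 -3.5847523   4.56237904] [-0.76175319  1.06488222 -0.12891674] 0.022004362755335818 [-1.79922916e+02  6.72195266e-02  7.86432077e+01]
```

Request:
jog_arm --motion '[{"x": 0.1,"y": 0,"z": 0,"ax": 0,"ay": 0,"az": 0},{"x": 0,"y": 0,"z": 0,"ax": 0,"ay": 0,"az": 0},{"x": 0,"y": 0,"z": 0,"ax": 0,"ay": 0,"az": 0},{"x": 0,"y": 0,"z": 0,"ax": 0,"ay": 0,"az": 0},{"x": 0,"y": 0,"z": 0,"ax": 0,"ay": 0,"az": 0}]'

```text
time_s: 13.1
tool_pos: [0.5463, -0.0821, 0.0423]
tool_rot: [-179.9, 0.1, 78.6]
force: [-4.7, -3.4, 3.4]
grip_width: 0.0213
grasp_force: 8.0
```

```bash
python3 st.py
```

```text
[ 9.28500117 18.48190483 42.29463813] [-3.95334159 -4.23934572  3.39015661] [-0.91364486  1.06459321 -0.16264868] 0.02131971647945662 [-1.79930307e+02  9.21544333e-02  7.86308382e+01]
```

Request:
jog_arm --motion '[{"x": 0,"y": -0.08,"z": -0.1,"ax": 0,"ay": 0,"az": 0},{"x": 0.1,"y": 0,"z": 0,"ax": 0,"ay": 0,"az": 0},{"x": 0,"y": 0,"z": 0,"ax": 0,"ay": 0,"az": 0},{"x": 0,"y": 0,"z": 0,"ax": 0,"ay": 0,"az": 0},{"x": 0,"y": 0,"z": 0,"ax": 0,"ay": 0,"az": 0}]'

```text
time_s: 13.6
tool_pos: [0.5466, -0.0787, 0.0432]
tool_rot: [-180.0, -0.0, 78.7]
force: [-1.5, 1.0, -1.1]
grip_width: 0.022
grasp_force: 8.0
```

```bash
python3 st.py
```

```text
[ 8.93062547 21.88865928 43.18377154] [-1.68390033  0.69872502 -1.07619233] [ 0.12245026  0.25279865 -0.02177801] 0.022021214226096177 [-1.79987701e+02 -3.29341596e-02  7.87383455e+01]
```

Request:
jog_arm --motion '[{"x": 0.1,"y": 0,"z": 0,"ax": 0,"ay": 0,"az": 0},{"x": 0,"y": 0,"z": 0,"ax": 0,"ay": 0,"az": 0},{"x": 0.1,"y": 0,"z": 0,"ax": 0,"ay": 0,"az": 0},{"x": 0,"y": 0,"z": 0,"ax": 0,"ay": 0,"az": 0},{"x": 0,"y": 0,"z": 0,"ax": 0,"ay": 0,"az": 0}]'

```text
time_s: 14.1
tool_pos: [0.5468, -0.0781, 0.0434]
tool_rot: [-180.0, 0.0, 78.7]
force: [-1.9, -2.4, -0.5]
grip_width: 0.0221
grasp_force: 8.0
```

```bash
python3 st.py
```

```text
[ 9.02096656 22.47075391 43.35252007] [-1.40987657 -2.73700253 -0.45692178] [-0.5236676   0.45487553 -0.07241941] 0.02213298608812547 [-1.79999049e+02  3.81759255e-02  7.86723224e+01]
```

Request:
jog_arm --motion '[{"x": 0.1,"y": 0,"z": 0,"ax": 0,"ay": 0,"az": 0},{"x": 0,"y": 0,"z": 0,"ax": 0,"ay": 0,"az": 0},{"x": 0,"y": 0,"z": 0,"ax": 0,"ay": 0,"az": 0},{"x": 0,"y": 0,"z": 0,"ax": 0,"ay": 0,"az": 0},{"x": 0,"y": 0,"z": 0,"ax": 0,"ay": 0,"az": 0}]'

```text
time_s: 14.6
tool_pos: [0.5469, -0.0781, 0.0434]
tool_rot: [-180.0, 0.1, 78.6]
force: [-1.9, -4.7, 0.1]
grip_width: 0.0217
grasp_force: 8.0
```

```bash
python3 st.py
```

```text
[ 9.01639997 22.54638961 43.3817904 ] [-0.97889785 -4.94125326  0.1135998 ] [-1.03752642  0.58911334 -0.0484624 ] 0.021726601329931393 [-1.79997266e+02  9.81555442e-02  7.86432765e+01]
```

Request:
jog_arm --motion '[{"x": 0,"y": 0,"z": 0,"ax": 0,"ay": 0,"az": 0},{"x": 0,"y": 0,"z": 0,"ax": 0,"ay": 0,"az": 0},{"x": 0,"y": 0,"z": 0,"ax": 0,"ay": 0,"az": 0},{"x": -0.08,"y": 0,"z": 0.04,"ax": 0,"ay": 0,"az": 0},{"x": -0.07,"y": 0,"z": 0,"ax": 0,"ay": 0,"az": 0}]'

```text
time_s: 15.1
tool_pos: [0.5469, -0.0781, 0.0431]
tool_rot: [180.0, -0.0, 78.7]
force: [-1.7, -2.8, 1.2]
grip_width: 0.0221
grasp_force: 8.0
```

```bash
python3 st.py
```

```text
[ 9.0824869  22.48993141 43.13018312] [-1.10248808 -3.07503262  1.17731558] [-0.53131498  0.60284019 -0.0744513 ] 0.022097642697648457 [ 1.79996099e+02 -9.32182354e-03  7.86783024e+01]
```

Now I release and raise.

Request:
jog_arm --motion '[{"x": -0.05,"y": 0,"z": 0,"ax": 0,"ay": 0,"az": 0},{"x": 0,"y": 0,"z": 0,"ax": 0,"ay": 0,"az": 0},{"x": 0,"y": 0,"z": 0,"ax": 0,"ay": 0,"az": 0},{"x": 0,"y": 0,"z": 0,"ax": 0,"ay": 0,"az": 0},{"x": 0,"y": 0,"z": 0,"ax": 0,"ay": 0,"az": 0}]'

```text
time_s: 15.6
tool_pos: [0.5469, -0.0782, 0.043]
tool_rot: [180.0, -0.0, 78.7]
force: [-2.5, -1.1, 0.2]
grip_width: 0.0216
grasp_force: 8.0
```

Request:
jog_arm --motion '[{"x": 0,"y": 0,"z": 0,"ax": 0,"ay": 0,"az": 0},{"x": 0,"y": 0,"z": 0,"ax": 0,"ay": 0,"az": 0},{"x": 0,"y": 0,"z": 0,"ax": 0,"ay": 0,"az": 0},{"x": 0,"y": 0,"z": 0,"ax": 0,"ay": 0,"az": 0},{"x": 0,"y": 0,"z": 0,"ax": 0,"ay": 0,"az": 0}]' --claw 0.2

```text
time_s: 16.1
tool_pos: [0.547, -0.0782, 0.043]
tool_rot: [180.0, -0.0, 78.7]
force: [0.1, 0.5, -0.5]
grip_width: 0.0498
grasp_force: 0.0
```

```bash
python3 st.py
```

```text
[ 9.21763072 22.39867434 43.03682263] [ 0.03278197  0.56000989 -0.52996478] [-0.07202964  0.05238677  0.02171274] 0.04983461626605782 [ 1.79976811e+02 -1.36029527e-02  7.87127674e+01]
```

Request:
jog_arm --motion '[{"x": 0,"y": 0,"z": -2,"ax": 0,"ay": 0,"az": 0},{"x": 0,"y": 0,"z": -4,"ax": 0,"ay": 0,"az": 0},{"x": 0,"y": 0,"z": -4,"ax": 0,"ay": 0,"az": 0},{"x": 0,"y": 0,"z": -1,"ax": 0,"ay": 0,"az": 0},{"x": 0,"y": 0,"z": 0,"ax": 0,"ay": 0,"az": -7.5}]' --claw 0.5

```text
time_s: 16.6
tool_pos: [0.5485, -0.0785, 0.1555]
tool_rot: [179.7, -0.0, 86.3]
force: [0.2, -0.4, -1.6]
grip_width: 0.0654
grasp_force: 0.0
```

Request:
jog_arm --motion '[{"x": 0,"y": 0,"z": 0,"ax": 0,"ay": 0,"az": -7.5},{"x": 0,"y": 0,"z": 0,"ax": 0,"ay": 0,"az": -7.5},{"x": 0,"y": 0,"z": 0,"ax": 0,"ay": 0,"az": -7.5},{"x": 0,"y": 0,"z": 0,"ax": 0,"ay": 0,"az": -7.5},{"x": 0,"y": 0,"z": 0,"ax": 0,"ay": 0,"az": -7.5}]'

```text
time_s: 17.1
tool_pos: [0.5465, -0.0783, 0.1523]
tool_rot: [-180.0, -0.0, 124.0]
force: [0.6, 0.3, -0.2]
grip_width: 0.0654
grasp_force: 0.0
```

Request:
jog_arm --motion '[{"x": 0,"y": 0,"z": 0,"ax": 0,"ay": 0,"az": -7.5},{"x": 0,"y": 0,"z": 0,"ax": 0,"ay": 0,"az": -7.5},{"x": 0,"y": 0,"z": 0,"ax": 0,"ay": 0,"az": -7.5},{"x": 0,"y": 0,"z": 0,"ax": 0,"ay": 0,"az": -7.5},{"x": 0,"y": 0,"z": 0,"ax": 0,"ay": 0,"az": -7.5}]'

```text
time_s: 17.6
tool_pos: [0.5465, -0.0783, 0.1522]
tool_rot: [-180.0, -0.1, 161.5]
force: [0.8, 0.1, 0.5]
grip_width: 0.0653
grasp_force: 0.0
```

Request:
jog_arm --motion '[{"x": 0,"y": 0,"z": 0,"ax": 0,"ay": 0,"az": -7.5},{"x": 2.1,"y": 3.1,"z": 0,"ax": 0,"ay": 0,"az": 0},{"x": 2.1,"y": 3.1,"z": 0,"ax": 0,"ay": 0,"az": 0},{"x": 0,"y": 3.1,"z": 0,"ax": 0,"ay": 0,"az": 0},{"x": 0,"y": 0,"z": 0,"ax": 0,"ay": 0,"az": 0}]'

```text
time_s: 18.1
tool_pos: [0.5236, 0.0267, 0.1524]
tool_rot: [179.9, -0.0, 169.1]
force: [-0.6, -0.2, 0.2]
grip_width: 0.065
grasp_force: 0.0
```

```bash
python3 st.py; python3 - <<'E'
from h import *
s=env.read_camera("scene")
a=cv2.resize(s[150:345,205:405],None,fx=3.5,fy=3.0,interpolation=cv2.INTER_CUBIC)
cv2.imwrite("pics/s6.png",a[:,:,::-1])
E
```

```text
[-34.32452688 120.67569359 152.42289949] [-0.52206941 -0.35736468  0.1920779 ] [ 0.08928863 -0.02320943 -0.02783621] 0.06499059619915165 [ 1.79856360e+02 -4.06265995e-02  1.69130612e+02]
```

View pics/s6.png

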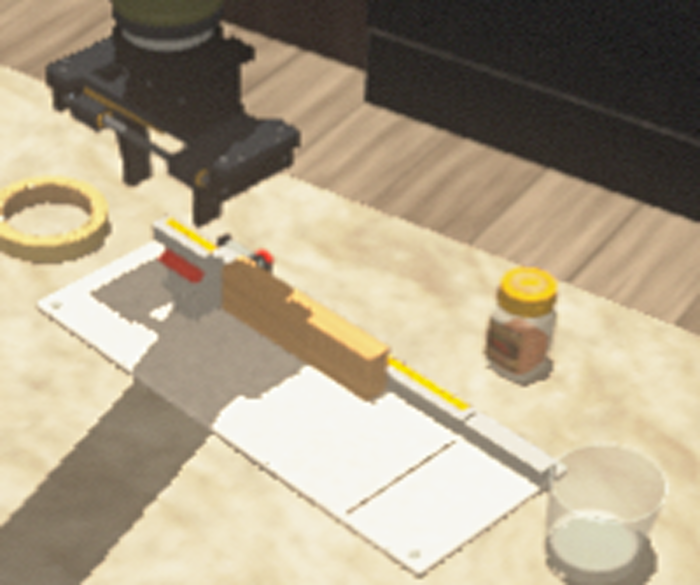

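The divider stands flat at the fence with its end on the leaf, and the red bar is at (182,265). Next I descend onto the bar.

Request:
jog_arm --motion '[{"x": -0.1,"y": 0,"z": 0,"ax": 0,"ay": 0,"az": 0},{"x": 0,"y": 0,"z": 2.5,"ax": 0,"ay": 0,"az": 0},{"x": 0,"y": 0,"z": 0,"ax": 0,"ay": 0,"az": 0},{"x": 0,"y": 0,"z": 0,"ax": 0,"ay": 0,"az": 0},{"x": 0,"y": 0,"z": 0,"ax": 0,"ay": 0,"az": 0}]'

```text
time_s: 18.65
tool_pos: [0.5254, 0.0201, 0.1287]
tool_rot: [180.0, 0.1, 168.6]
force: [-0.2, -0.4, 0.1]
grip_width: 0.0652
grasp_force: 0.0
```

```bash
python3 st.py
```

```text
[-31.2967828  114.5628633  128.74186947] [-0.13760972 -0.47982394  0.13220233] [0.01789174 0.00435747 0.05809645] 0.06517608079695988 [1.79988106e+02 5.52294260e-02 1.68627602e+02]
```

Go down 6.4 cm, then pinch.

Request:
jog_arm --motion '[{"x": 0,"y": 0.05,"z": 2.2,"ax": 0,"ay": 0,"az": 0},{"x": 0,"y": 0,"z": 2.2,"ax": 0,"ay": 0,"az": 0},{"x": 0,"y": 0,"z": 2,"ax": 0,"ay": 0,"az": 0},{"x": 0,"y": 0,"z": 0,"ax": 0,"ay": 0,"az": 0},{"x": 0,"y": 0,"z": 0,"ax": 0,"ay": 0,"az": 0}]'

```text
time_s: 19.15
tool_pos: [0.5255, 0.0211, 0.0649]
tool_rot: [180.0, 0.0, 168.7]
force: [0.3, -0.7, 1.7]
grip_width: 0.0654
grasp_force: 0.0
```

Request:
jog_arm --motion '[{"x": 0,"y": 0,"z": 0,"ax": 0,"ay": 0,"az": 0},{"x": 0,"y": 0,"z": 0,"ax": 0,"ay": 0,"az": 0},{"x": 0,"y": 0,"z": 0,"ax": 0,"ay": 0,"az": 0},{"x": 0,"y": 0,"z": 0,"ax": 0,"ay": 0,"az": 0},{"x": 0,"y": 0,"z": 0,"ax": 0,"ay": 0,"az": 0}]' --claw -1 --squeeze 8

```text
time_s: 19.65
tool_pos: [0.5253, 0.0217, 0.0645]
tool_rot: [180.0, 0.0, 168.7]
force: [-0.1, 0.7, 2.2]
grip_width: 0.04
grasp_force: 8.0
```

```bash
python3 st.py
```

```text
[-31.64016333 116.11955003  64.48880545] [-0.22291466  0.64142131  2.17970485] [ 0.21010236  0.10969285 -0.09478811] 0.03997717121160871 [1.79950595e+02 4.62844799e-02 1.68695829e+02]
```

Request:
jog_arm --motion '[{"x": -0.43,"y": 0,"z": -0.99,"ax": 0,"ay": 0,"az": 0},{"x": -0.59,"y": 0,"z": -0.9,"ax": 0,"ay": 0,"az": 0},{"x": -0.73,"y": 0,"z": -0.8,"ax": 0,"ay": 0,"az": 0},{"x": -0.85,"y": 0,"z": -0.66,"ax": 0,"ay": 0,"az": 0},{"x": -0.94,"y": 0,"z": -0.52,"ax": 0,"ay": 0,"az": 0}]'

```text
time_s: 20.15
tool_pos: [0.56, 0.0144, 0.1034]
tool_rot: [180.0, -0.1, 168.7]
force: [-2.2, 2.5, -3.1]
grip_width: 0.0399
grasp_force: 8.0
```

Request:
jog_arm --motion '[{"x": -1.02,"y": 0,"z": -0.36,"ax": 0,"ay": 0,"az": 0},{"x": -1.06,"y": 0,"z": -0.18,"ax": 0,"ay": 0,"az": 0},{"x": -1.08,"y": 0,"z": 0,"ax": 0,"ay": 0,"az": 0},{"x": -1.07,"y": 0,"z": 0.16,"ax": 0,"ay": 0,"az": 0},{"x": -1.0,"y": 0,"z": 0.34,"ax": 0,"ay": 0,"az": 0}]'

```text
time_s: 20.65
tool_pos: [0.613, 0.0033, 0.1036]
tool_rot: [-180.0, 0.2, 168.7]
force: [-0.9, -0.5, 3.8]
grip_width: 0.0398
grasp_force: 8.0
```

Request:
jog_arm --motion '[{"x": 0,"y": 0,"z": 0,"ax": 0,"ay": 0,"az": 0},{"x": 0,"y": 0,"z": 0,"ax": 0,"ay": 0,"az": 0},{"x": 0,"y": 0,"z": 0,"ax": 0,"ay": 0,"az": 0},{"x": 0,"y": 0,"z": 0,"ax": 0,"ay": 0,"az": 0},{"x": 0,"y": 0,"z": 0,"ax": 0,"ay": 0,"az": 0}]'

```text
time_s: 21.15
tool_pos: [0.6117, 0.0036, 0.1039]
tool_rot: [-180.0, 0.1, 168.7]
force: [3.5, -1.0, 4.9]
grip_width: 0.04
grasp_force: 8.0
```

```bash
python3 st.py
```

```text
[ 56.5694657  115.30263784 103.907999  ] [ 3.60382799 -0.29053535  4.8563848 ] [-0.45673397 -0.80584215 -0.05434054] 0.039981893056644 [-1.79999053e+02  1.36050370e-01  1.68688970e+02]
```

Request:
jog_arm --motion '[{"x": 0,"y": 0,"z": 0,"ax": 0,"ay": 0,"az": 0},{"x": 0,"y": 0,"z": 0,"ax": 0,"ay": 0,"az": 0},{"x": 0,"y": 0,"z": 0,"ax": 0,"ay": 0,"az": 0},{"x": 0,"y": 0,"z": -3,"ax": 0,"ay": 0,"az": 0},{"x": 0,"y": 0,"z": -4,"ax": 0,"ay": 0,"az": 0}]' --claw 0.6

```text
time_s: 21.65
tool_pos: [0.6081, 0.0045, 0.1705]
tool_rot: [-179.9, -0.4, 168.7]
force: [1.0, 0.1, 0.3]
grip_width: 0.0675
grasp_force: 0.0
```

Request:
jog_arm --motion '[{"x": 0,"y": 2,"z": -3,"ax": 0,"ay": 0,"az": 0},{"x": 0,"y": 4,"z": -2,"ax": 0,"ay": 0,"az": 0},{"x": 0,"y": 4,"z": 0,"ax": 0,"ay": 0,"az": 0},{"x": 0,"y": 4,"z": 0,"ax": 0,"ay": 0,"az": 0},{"x": 0,"y": 4,"z": 0,"ax": 0,"ay": 0,"az": 0}]'

```text
time_s: 22.15
tool_pos: [0.6455, 0.1823, 0.2226]
tool_rot: [-180.0, -0.1, 168.7]
force: [1.0, 0.1, -0.2]
grip_width: 0.0697
grasp_force: 0.0
```

```bash
python3 - <<'E'
from h import *
np.set_printoptions(precision=2,suppress=True)
s=env.read_camera("scene");t=env.read_camera("top")
m=wood(t);m[:215]=0;m[:,:270]=0;m[:,355:]=0;m[270:]=0
r=cv2.minAreaRect(big(m)[0]);P=[toj(onz("top",q,.066)) for q in cv2.boxPoints(r)];print(np.array(P),np.mean(P,0))
m=red(t);m[:,:200]=0;m[:,400:]=0;m[:150]=0;
c=big(m)[0];print("red",cv2.contourArea(c),toj(onz("top",cen(c),.112)))
a=cv2.resize(t[195:310,225:405],None,fx=4,fy=4)
b=cv2.resize(s[195:330,205:365],None,fx=4,fy=4)[:,:640]
cv2.imwrite("pics/f.png",np.vstack([cv2.resize(a,(500,300)),cv2.resize(b,(500,300))])[:,:,::-1])
E
```

```text
[[ -2.12  98.94  66.  ]
 [ 19.32  98.74  66.  ]
 [ 17.96 -56.62  66.  ]
 [ -3.47 -56.22  66.  ]] [ 7.92 21.21 66.  ]
red 53.5 [ 52.92 115.67 112.  ]
```

View pics/f.png

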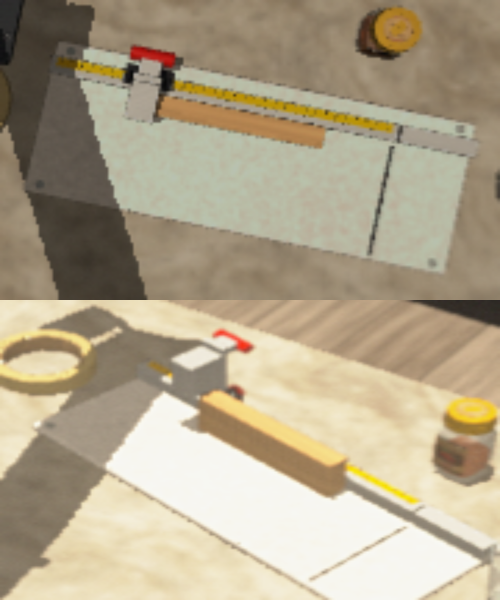

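The divider stands flat at the fence. Its -y end is at -57 mm, which puts the centre at about 22.7 mm as gauged. The leaf is up and the arm is clear.

```bash
python3 -c "
from cell import env
print(env.sign_off())"
```

```text
the job is handed in; nothing more can be done
None
```

I flipped the leaf down, pressed the divider on it at about 5 N along the fence, and flipped the leaf back up; the divider was still at its gauged spot in the last pictures, and I handed the job in with no verdict returned.

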